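# Clear a sauna bench board and open the bench oil

## Robot

A 6-joint arm with a two-finger parallel gripper is mounted at the origin on the work surface. World frame = base frame: x ahead of the robot, y to its left, z up, the work surface at z = 0. Lengths are in m, angles in rad, forces in N, time in s.
With the tool pointing down it reaches from about 0.275 to 0.75 m from the base axis. Payload 10.2 kg.
Tool frame: the origin (TCP) lies midway between the tips of the shut fingers; the grasp point (between the pads) lies 19 mm behind it (env.hold_point_z is the distance from the TCP to the grasp point, in m); z points along the fingers, y is the line along which they close (so a half turn about z gives the same grasp; the last joint's range is limited). The gripper opens to 85 mm and grips with 20 to 120 N. Pads are 22 mm wide; open, the fingers measure 114 mm over their backs; the gripper's body (76 mm by 85 mm) begins 54 mm behind the grasp point. The pads swing forward as they close: fully open they stand 13 mm farther back than shut.
Start: joints at [-1.494, 0.313, 1.498, -0, 1.331, -0.223], TCP at [0.155, -0.502, 0.231] pointing down, gripper open.
Joint ranges: [-2.94, 2.94], [-0.97, 2.17], [0.19, 2.56], [-1.23, 4.37], [0.02, 3.11], [-2.88, 2.88]. Speed limits (rad/s): [2.39, 2.39, 3.01, 3.14, 3.14, 3.14].

## Interface

Orientations are given as a unit quaternion [x, y, z, w].
In Python, from bench import env, kinematics, monitor, eyes, job gives the robot as it stands. The module is installed in compiled form; this text tells all that it offers. Calls block until the motion is done:
- env.reach(position, orientation): joint-space move of the TCP to a pose.
- env.movel(position, velocity=0.15, frame=None, guard=None): straight line of the TCP; frame=None keeps the orientation; velocity is the mean speed in m/s. With guard (N) it stops when the force on the tool has changed by that much, and returns True; else False.
- env.set_joints(angles): joint-space move.
- env.release() and env.close_gripper(effort=None): open the fingers fully, or close them until they stop; effort is the grip in N (None keeps the last).
- env.hold(seconds).
- kinematics.ik(position, orientation): joint angles nearest the present ones, or None.
- monitor.sense(): the state.
- eyes.grab_frame(name): name is "scene" or "top" or "wrist"; returns a dict with "frame" (384x512x3 uint8, red, green, blue), "mtx" (3x3 intrinsics, pixels), "k1" (the pictures are not rectified: a ray, as slopes to the right and down, at radius r is drawn at 1 + k1 r^2 times it, then the intrinsics apply), "view" (4x4, takes a point from world to camera coordinates). Camera axes: x right, y down, z forward; pixel columns grow to the right and rows downward; lengths in m; the calibration is good to about 2 mm. A picture is of the moment at which its call begins. There is no depth.
A pose or a line that the arm cannot do raises env.MotionError and nothing moves.
- job.hand_in(): hands the job in; it is judged then, once.
The state is a dict: "clock": time; "joints": joint angles; "qvel": joint speeds; "joint_efforts": joint torques, N m; "position": TCP position; "ee_rot": TCP orientation; "contact_force": force on the tool from outside, world axes, zero at the start; "ft_torque": the same for the moment, N m; "finger_gap": opening from 0.0 (shut) to 1.0 (fully open); "gripper_force": force on a finger pad.
Only numpy, scipy, OpenCV 4.12 (cv2) and the standard library are available. Lean on these libraries where they do the work, as an engineer would, in place of code of your own. Each camera call takes 0.05 s, during which the arm holds its last target. There are 200 camera calls.

## Task

The bench board is about to be oiled: take the scraper block and wipe all three loose chips off the board with it, then set the block down on its sole on the bare shelf beside the board. Then open the oil canister: grip its push-and-turn safety cap, press it down, twist it counter-clockwise until it is free, and lift it off; finish while still holding the cap level in the gripper, a good 5 cm straight above the open mouth. Move the chips only with the block, and leave the other things on the shelf where they stand.

Things in the scene. Friction and masses are not known exactly. Their poses are not given: they have to be found in the camera images.
- board: spruce bench board 220 x 116 mm, top 30 mm above the shelf; does not move. Origin: on the shelf under its centre; x along its length, pointing away from the robot (within 0.25 rad), z up. Board and canister may swap sides. The shelf is bare for 170 mm beside the board's near half on the side away from the canister, and for 70 mm beyond its far end (+x), where chips may drop
- scraper: wooden block, 0.2 kg: flat sole 38 (x) x 132 (y) x 14 mm, steel strip on its +x front, upright grip ridge on it 26 mm thick (x), 96 long (y), 14 to 59 mm above the underside. Origin: centre of the underside; z up, x the wiping direction. Starts standing across the board's near end, 88 mm from the board's centre, x within 0.04 rad of the board's x
- chip1: loose dark wood chip, about 40 x 28 mm and 12 mm thick, 11 g, any yaw, on the board in front of the scraper. Origin: centre of its underside; z up
- chip2: a second such chip, on the middle of the board
- chip3: a third such chip, towards the board's far end
- canister: white plastic oil canister 104 x 79 mm, sloping shoulders up to 160 mm above the shelf, round neck; wedged in a wooden holder 125 x 100 x 60 mm screwed to the shelf: neither moves. Origin: on the shelf under the neck's axis; z up
- mouth (a point): centre of the rim of the canister's mouth, 190 mm above the shelf, neck 30 mm across, under the cap at the start; z up. The cap above it has straight sides that can be gripped at any yaw, fingertips 6 to 12 mm above the cap's underside; press it with less than 20 N
- cap: round ribbed grey cap, 49 mm across, 34 mm tall, 45 g. Origin: centre of its underside, 168 mm above the shelf at the start, 8 mm above the shoulder; z up. Locked by bayonet lugs until pushed down over 4 mm against a spring: 4 N at first, 9.5 N at 5 mm, stop at 6 mm (11 N). Then it turns counter-clockwise from above, is free from 0.70 to 1.45 rad (aim at 1.1) and lifts straight off
- crock: lidded white ceramic crock with a wire handle, 112 mm across, 138 mm high, beyond the work; leave alone. Origin: centre of its underside
- ladle: stainless steel ladle lying on the left, 310 mm long, bowl 80 mm across; leave alone. Origin: under the bowl
- dispenser: white plastic push dispenser, 75 x 60 mm, 184 mm high; leave alone. Origin: centre of its underside
- bucket_lid: red plastic bucket lid lying flat, 236 mm across, 16 mm high; leave alone. Origin: centre of its underside
Not all that is in view belongs to the job. Of the things that look like the scraper, the smallest one is meant.

How it is judged:
On the way, in this order (a step that is already met when the one before it is completed fails the run):
1. all three chips are off the board's top while the scraper block is in the gripper (height (world z) of each of chip1, chip2, chip3 below 0.024 m and contact force between scraper and the fingers above 1 N), for 0.1 s.
2. the scraper block stands released on its sole on the shelf, clear of the board (height (world z) of scraper below 0.006 m and angle between scraper's own z axis and vertical below 0.15 rad and contact force between scraper and the fingers below 0.05 N and contact force between scraper and board below 0.05 N and linear speed of scraper below 0.03 m/s), for 0.2 s.
3. the cap is pressed down on the canister by at least 3 mm (z of cap in the frame of canister below 0.165 m), for 0.1 s.
4. the cap is turned free (at least 0.6 rad) while still on the neck (angle between the x axis of cap and the x axis of canister, either way round above 0.6 rad and z of cap in the frame of canister below 0.175 m), for 0.05 s.
At the end, for the whole second after the job is handed in: Cap held still in the fingers, clear of the canister, underside 40 to 160 mm above the mouth's rim, within 30 mm sideways, tilt under 0.3 rad; all chips below the board's top; scraper block released on its sole (tilt under 0.15 rad) on the shelf, not touching the board (all of step 2 and height (world z) of each of chip1, chip2, chip3 below 0.024 m and z of cap in the frame of mouth between 0.04 and 0.16 m and horizontal distance between cap and mouth below 0.03 m and angle between cap's own z axis and vertical below 0.3 rad and contact force between cap and the fingers above 1 N and contact force between cap and canister below 0.05 N and linear speed of cap below 0.03 m/s); the arm keeps its last pose, push and grip.
It fails at once if a chip is touched by the robot itself instead of the block (contact force between any of chip1, chip2, chip3 and the fingers above 0.5 N or contact force between any of chip1, chip2, chip3 and the arm above 0.5 N).
It fails at once if a bystander is moved by more than 30 mm (distance of any of crock, ladle, dispenser, bucket_lid from where it was at the start of the episode above 0.03 m).
It also fails if it takes over 54 s, if anything falls off the work surface, if the arm or the gripper's body presses on something with over 40 N, if the wrist force passes 120 N, or if a joint passes its speed limit or range.

## Working session

There is one attempt and no reset: what is moved stays moved. The work goes in short steps, each a Python script; the robot and the scene stay as the last script left them, time stands still between calls to the robot, and variables do not carry over. Pictures are saved under pics/ and viewed, at most 10 in all, crops included, and the job is handed in when it is done.

```bash
mkdir -p pics; cat > h.py <<'E'
import numpy as np, cv2
from bench import env, kinematics, monitor, eyes, job
from scipy.spatial.transform import Rotation as R
def grab(n, save=None):
    f=eyes.grab_frame(n)
    if save: cv2.imwrite(f'pics/{save}.png', cv2.cvtColor(f['frame'],cv2.COLOR_RGB2BGR))
    return f
def ray(f,uv):
    K=np.array(f['mtx']); V=np.array(f['view'])
    uv=np.atleast_2d(np.array(uv,float))
    d=np.c_[(uv[:,0]-K[0,2])/K[0,0],(uv[:,1]-K[1,2])/K[1,1]]
    s=d.copy()
    for _ in range(20): s=d/(1+f['k1']*(s**2).sum(1,keepdims=True))
    D=np.c_[s,np.ones(len(s))]@V[:3,:3]
    return -V[:3,:3].T@V[:3,3], D
def onplane(f,uv,z):
    C,D=ray(f,uv); return (C+D*((z-C[2])/D[:,2])[:,None])[:,:2]
def proj(f,P):
    K=np.array(f['mtx']); V=np.array(f['view']); P=np.atleast_2d(P)
    c=P@V[:3,:3].T+V[:3,3]; s=c[:,:2]/c[:,2:]; s=s*(1+f['k1']*(s**2).sum(1,keepdims=True))
    return s*[K[0,0],K[1,1]]+K[:2,2]
def down(yaw):  # tool pointing down, tool y (closing line) at world angle yaw
    y=np.array([np.cos(yaw),np.sin(yaw),0]); z=np.array([0,0,-1.]); x=np.cross(y,z)
    return R.from_matrix(np.c_[x,y,z]).as_quat()
def st():
    s=monitor.sense(); print('t',round(s['clock'],2),'p',np.round(s['position'],4),'F',np.round(s['contact_force'],1),'gap',round(s['finger_gap'],3),'gf',np.round(s['gripper_force'],1),'j6',round(s['joints'][5],2)); return s
E
python3 - <<'E'
from h import *
a=grab('top','top0'); b=grab('scene','scene0'); st()
for f in (a,b): print(np.round(f['mtx'],1).tolist(),f['k1'],np.round(ray(f,[256,192])[0],3))
im=np.hstack([cv2.imread('pics/top0.png'),cv2.imread('pics/scene0.png')]); 
E
```

```text
t 0.1 p [ 0.155  -0.5013  0.2308] F [0.5 0.2 0. ] gap 0.999 gf 0.0 j6 -0.22
[[402.2, 0.0, 254.4], [0.0, 402.2, 191.0], [0.0, 0.0, 1.0]] 0.03566832361526238 [0.367 0.09  1.507]
[[427.6, 0.0, 254.6], [0.0, 427.6, 190.0], [0.0, 0.0, 1.0]] -0.01342589938631631 [0.926 0.663 1.298]
```

View pics/top0.png

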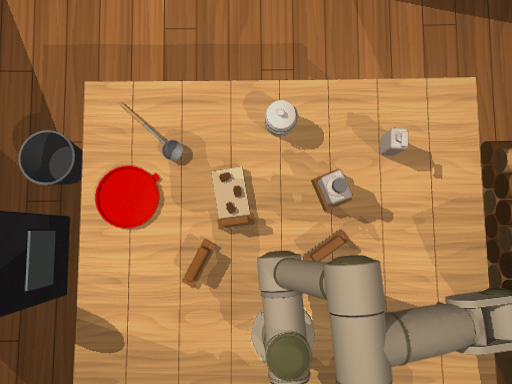

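View pics/scene0.png

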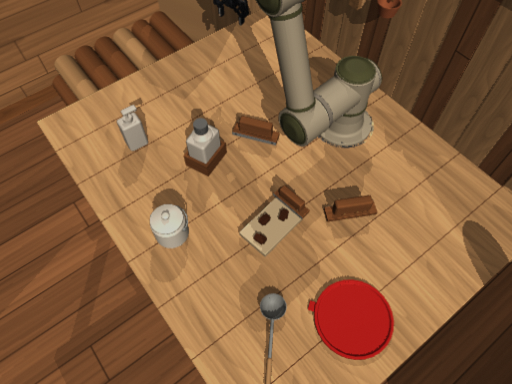

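The top view shows the board at about (231,195), with the wanted block across its near end at (235,221) and the chips at (225,177), (238,191) and (231,208). The canister is to the right at (335,188) with its cap at (340,184). Two decoy blocks lie at (200,262) and (326,246).

```bash
cat > m.py <<'E'
from h import *
from scipy.optimize import brentq
def mask(f,lo,hi,roi):
    hsv=cv2.cvtColor(f['frame'],cv2.COLOR_RGB2HSV); m=cv2.inRange(hsv,np.array(lo),np.array(hi)); z=np.zeros_like(m); x0,y0,x1,y1=roi; z[y0:y1,x0:x1]=m[y0:y1,x0:x1]; return z
def blobs(m,amin=15):
    c,_=cv2.findContours(m,cv2.RETR_EXTERNAL,cv2.CHAIN_APPROX_NONE); return sorted([k for k in c if cv2.contourArea(k)>amin],key=cv2.contourArea,reverse=True)
E
python3 - <<'E'
from m import *
f=grab('top'); im=f['frame']
hsv=cv2.cvtColor(im,cv2.COLOR_RGB2HSV)
for n,(u,v) in dict(board=(222,200),chip=(238,191),ridge=(236,223),wood=(200,215),cap=(340,185),sh=(325,193)).items(): print(n,im[v,u],hsv[v,u])
crop=cv2.cvtColor(im[155:275,170:370],cv2.COLOR_RGB2BGR); a=cv2.resize(crop,None,fx=4,fy=4,interpolation=cv2.INTER_NEAREST)
cv2.imwrite('pics/c0.png',a)
E
```

```text
board [204 173 130] [ 17  93 204]
chip [96 62 36] [ 13 159  96]
ridge [132  85  43] [ 14 172 132]
wood [207 153  93] [ 16 140 207]
cap [126 117 110] [ 13  32 126]
sh [130 117 102] [ 16  55 130]
```

View pics/c0.png

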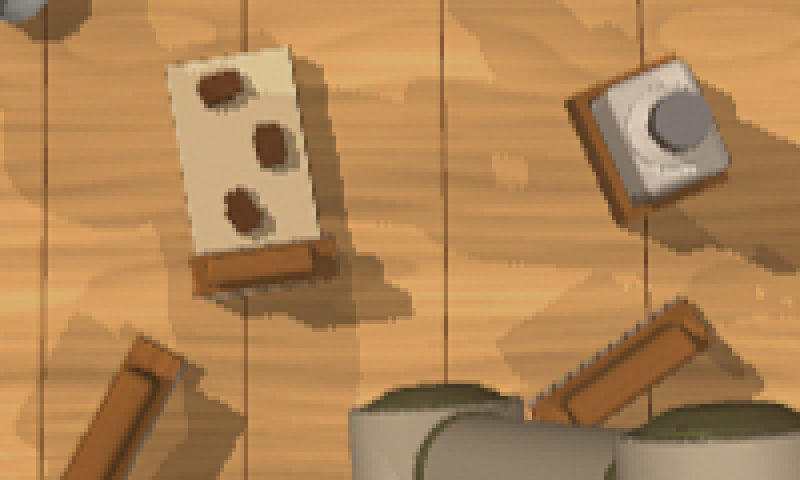

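The enlarged view shows the board's far corners at about (212,172) and (242.5,167), and its sides running down to (218.7,217) and (250,214.5). The scraper ridge is centred near (235,221) and the cap near (340,185.5). I'll compute rough positions, then look with the wrist camera.

```bash
python3 - <<'E'
from m import *
f=grab('top'); 
P=lambda c:[170+c[0]/4-.375,155+c[1]/4-.375]
B=onplane(f,[P(c) for c in [(167,68),(290,47),(320,238),(193,252)]],.03)
print('board far-left,far-right,nr,nl',np.round(B,3).tolist())
print('width',np.linalg.norm(B[0]-B[1]))
yaw=np.mean([np.arctan2(*(B[0]-B[3])[::-1]),np.arctan2(*(B[1]-B[2])[::-1]),np.arctan2(*(B[0]-B[1])[::-1])-np.pi/2]);print('yaw',yaw)
c=(B[0]+B[1])/2-.11*np.array([np.cos(yaw),np.sin(yaw)]);print('board c',c,'scraper exp',c-.088*np.array([np.cos(yaw),np.sin(yaw)]))
m=mask(f,(5,150,60),(20,255,165),(205,210,260,232)); k=blobs(m)[0]; r=cv2.minAreaRect(k);print('scr',r, onplane(f,r[0],.06))
print('ridge', onplane(f,[P((262,264))],.089))
for rr in [onplane(f,[P(q)],.042) for q in [(220,88),(271,145),(245,211)]]:
    d=rr[0]-c; print('chip',rr[0], 'in board',d@[np.cos(yaw),np.sin(yaw)],d@[-np.sin(yaw),np.cos(yaw)])
print('cap top',onplane(f,[P((681,122))],.202))
g=grab('scene'); print('cap top scene', onplane(g,[[201,126]],.202))
E
```

```text
board far-left,far-right,nr,nl [[0.586, 0.257], [0.605, 0.143], [0.428, 0.116], [0.416, 0.232]]
width 0.11563812708332541
yaw 0.15189087575643065
board c [0.48712182 0.18311106] scraper exp [0.40013498 0.169796  ]
scr ((235.4700164794922, 221.29002380371094), (9.758072853088379, 36.48670959472656), 81.8698959350586) [[0.40138907 0.16631782]]
ridge [[0.40303416 0.16599973]]
chip [0.56575623 0.2067228 ] in board 0.08130171051008696 0.011441912528145904
chip [0.51279556 0.16003846] in board 0.021887092329125255 -0.02669158627937124
chip [0.45252867 0.18390617] in board -0.03407456311211663 0.00602016268996892
cap top [[ 0.51309624 -0.18146588]]
cap top scene [[ 0.52027676 -0.16736981]]
```

```bash
python3 - <<'E'
from m import *
env.movel([.155,-.502,.33],velocity=.25)
for k in (0,np.pi):
    q=kinematics.ik([.40,.168,.27],down(.15+k)); print(k,None if q is None else np.round(q,2))
best=min([0,np.pi],key=lambda k:abs(kinematics.ik([.40,.168,.27],down(.15+k))[5]))
env.reach([.40,.168,.27],down(.15+best)); print(best)
st(); f=grab('wrist','w1'); print(np.round(ray(f,[256,192])[0],3))
print('expected ridge', proj(f,[.401,.168,.089]), 'ends',proj(f,[[.401-.05*np.sin(.15)*s,.168+.048*s,.089] for s in(-1,1)]))
E
```

```text
0 [ 0.13  0.08  1.68 -0.    1.38 -0.02]
3.141592653589793 NoneTraceback (most recent call last):
  File "<stdin>", line 5, in <module>
  File "<stdin>", line 5, in <lambda>
TypeError: 'NoneType' object is not subscriptable
```

```bash
python3 - <<'E'
from m import *
env.reach([.40,.168,.27],down(.15))
st(); f=grab('wrist','w1'); print(np.round(ray(f,[256,192])[0],3))
print('ends',proj(f,[[.401-.048*np.sin(.15)*s,.168+.048*s,.089] for s in(-1,1)]))
E
```

```text
t 3.33 p [0.4003 0.1675 0.27  ] F [0.3 0.  0.4] gap 1.001 gf 0.0 j6 -0.02
[0.388 0.251 0.412]
ends [[259.29191997 210.75619716]
 [259.44051019 122.80486472]]
```

View pics/w1.png

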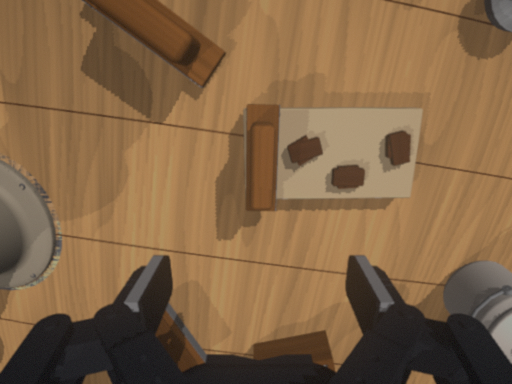

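The wrist view shows the ridge top running from about (262,122) to (261,209), and the sole over u 247–280, v 105–210. The board's far corners are at (422,108) and (411,198). The ridge agrees with the projected position to within about 2 px.

```bash
python3 - <<'E'
from m import *
f=grab('wrist')
B=onplane(f,[[422,108],[411,198],[278,198],[280,109]],.03); print(np.round(B,3).tolist(), np.linalg.norm(B[0]-B[1]))
print([np.arctan2(*(B[i]-B[j])[::-1]) for i,j in((0,3),(1,2))], np.arctan2(*(B[0]-B[1])[::-1])-np.pi/2)
print('ridge ends', np.round(onplane(f,[[262,122],[261,209]],.089),4).tolist())
print('sole', np.round(onplane(f,[[247,105],[247,210],[277,210],[280,105]],.044),4).tolist())
hsv=cv2.cvtColor(f['frame'],cv2.COLOR_RGB2HSV)
m=mask(f,(0,140,0),(22,255,165),(225,95,300,215)); 
for k in blobs(m): r=cv2.minAreaRect(k); print(r)
E
```

```text
[[0.587, 0.258], [0.609, 0.144], [0.433, 0.118], [0.417, 0.229]] 0.11637724740249132
[np.float64(0.1671840862198414), np.float64(0.1486995937919042)] 0.18479257545933914
ridge ends [[0.3963, 0.2172], [0.4097, 0.1224]]
sole [[0.3775, 0.229], [0.3953, 0.1005], [0.4332, 0.1062], [0.415, 0.2346]]
((261.5803527832031, 157.0277557373047), (30.27782440185547, 106.25193786621094), 0.6160598993301392)
```

```bash
python3 - <<'E'
from m import *
g=[.403,.1685]
env.reach([*g,.14],down(.14)); print(env.movel([*g,.058],velocity=.12,guard=15))
st(); env.close_gripper(60); s=st()
u=np.array([np.cos(.165),np.sin(.165)]); p=np.array(s['position'])
env.movel([*(np.array([.4895,.183])-.084*u),p[2]+.0005],velocity=.05,frame=down(.165)); st()
env.movel([*(np.array([.4895,.183])+.116*u),p[2]+.0005],velocity=.09); st()
f=grab('top','t2')
c=f['frame'][140:260,150:310]; cv2.imwrite('pics/t2c.png',cv2.cvtColor(cv2.resize(c,None,fx=4,fy=4,interpolation=cv2.INTER_CUBIC),cv2.COLOR_RGB2BGR))
w=grab('wrist','w2'); cv2.imwrite('pics/both.png',np.hstack([cv2.resize(cv2.imread('pics/t2c.png'),(400,300)),cv2.resize(cv2.imread('pics/w2.png'),(400,300))]))
E
```

```text
False
t 4.84 p [0.4037 0.1686 0.0589] F [0.3 0.5 0.3] gap 1.004 gf 0.0 j6 -0.01
t 5.42 p [0.4031 0.1685 0.0583] F [-1.7  0.8  6.4] gap 0.294 gf 59.3 j6 -0.01
t 5.67 p [0.4065 0.1692 0.0585] F [ 0.1  0.1 -1.8] gap 0.294 gf 58.9 j6 -0.04
t 8.04 p [0.6037 0.2021 0.0589] F [ 0.3 -0.6 -1.6] gap 0.294 gf 59.0 j6 -0.03
```

View pics/both.png

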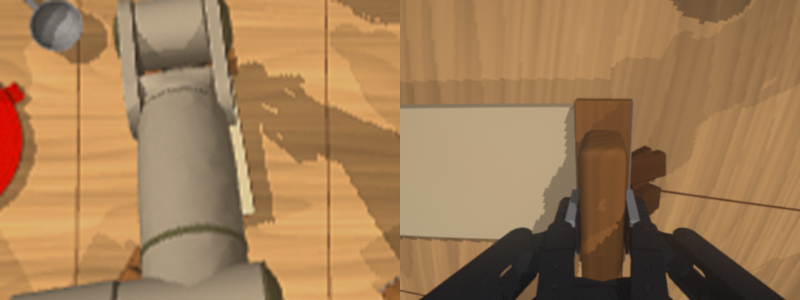

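The wrist view shows the board surface empty behind the block, with two chips off the far edge at about (648,165) and (650,197). The third may be hidden behind the gripper, so I'll lift and check.

```bash
python3 - <<'E'
from m import *
u=np.array([np.cos(.165),np.sin(.165)]); n=np.array([-u[1],u[0]]); c=np.array([.4895,.183])
env.movel([*(c+.116*u),.13],velocity=.15)
env.movel([*(c-.03*u+.05*n),.16],velocity=.25); st()
w=grab('wrist','w3')
B=proj(w,[[*(c+a*.11*u+b*.058*n),.03] for a,b in((1,1),(1,-1),(-1,-1),(-1,1))]); print(np.round(B))
for k in blobs(mask(w,(0,140,0),(22,255,110),(0,0,512,384)),60): r=cv2.minAreaRect(k); print(np.round(r[0]),np.round(r[1]), np.round(onplane(w,r[0],.012),3))
E
```

```text
t 9.54 p [0.4525 0.2272 0.1595] F [ 0.7 -0.6 -2. ] gap 0.296 gf 59.0 j6 0.07
[[410. 175.]
 [392. 282.]
 [181. 282.]
 [170. 175.]]
[46. 71.] [156.  70.] [[0.247 0.296]]
[261. 262.] [194.  66.] [[0.47  0.135]]
[431. 232.] [26. 56.] [[0.642 0.198]]
[86. 55.] [178.  50.] [[0.284 0.314]]
```

View pics/w3.png

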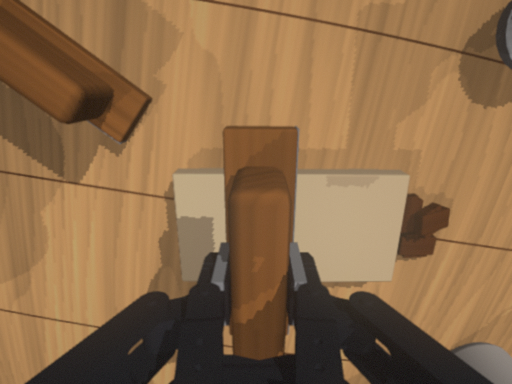

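The board top is clear. The three chips are just beyond its far end at about (413,208), (435,218) and (422,243). One may be leaning on the edge, so I'll check that from the scene camera.

```bash
python3 - <<'E'
from m import *
s=grab('scene','s3'); a=cv2.resize(cv2.imread('pics/s3.png')[200:280,210:310],None,fx=4,fy=4,interpolation=cv2.INTER_CUBIC)
b=cv2.resize(cv2.imread('pics/w3.png')[180:270,380:470],(400,400),interpolation=cv2.INTER_CUBIC)
cv2.imwrite('pics/c3.png',np.hstack([cv2.resize(a,(400,320)),b[:320]]))
E
```

```text
(no output)
```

View pics/c3.png

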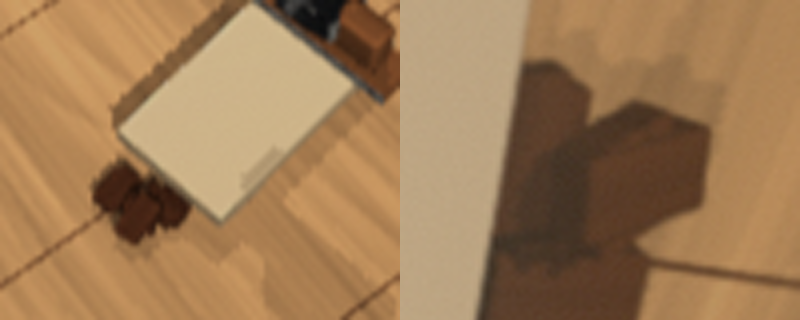

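Seen from the scene camera, the chips lie low at the foot of the far edge and the board edge isn't covered, so step 1 should hold. Next I'll set the block down beside the near half.

```bash
python3 - <<'E'
from m import *
u=np.array([np.cos(.165),np.sin(.165)]); n=np.array([-u[1],u[0]]); c=np.array([.4895,.183])
w=grab('wrist')
for q,z in (([152,98],.014),([122,140],.014)):
    d=onplane(w,[q],z)[0]-c; print('decoy corner in board frame',d@u,d@n)
t=c-.02*u+.145*n
env.movel([*t,.10],velocity=.25)
env.movel([*t,.034],velocity=.12)
print('contact',env.movel([*t,.026],velocity=.02,guard=5)); s=st()
env.release(); env.hold(.1)
env.movel([*t,.20],velocity=.2); env.hold(.2); st()
w=grab('wrist','w4')
print('sole exp',np.round(proj(w,[[*(t+a*.019*u+b*.066*n),.014] for a,b in((1,1),(1,-1),(-1,-1),(-1,1))])))
E
```

```text
decoy corner in board frame -0.12476750866004543 0.12478820103309007
decoy corner in board frame -0.15729492572831733 0.08726183448981634
contact True
t 11.36 p [0.4464 0.3229 0.0284] F [ 0.2 -0.7  6.3] gap 0.293 gf 60.1 j6 0.25
t 13.29 p [0.4457 0.3226 0.1991] F [-0.1 -0.5  0.4] gap 1.001 gf 0.0 j6 0.25
sole exp [[278. 105.]
 [276. 224.]
 [243. 224.]
 [241. 105.]]
```

View pics/w4.png

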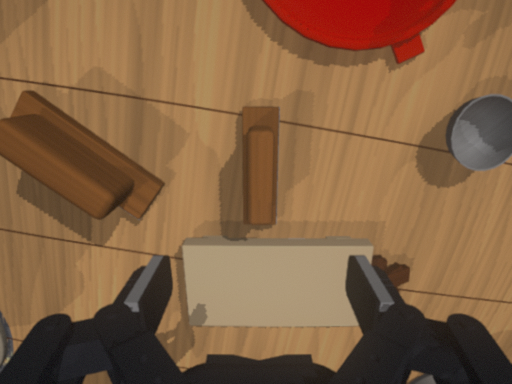

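The block stands upright at u 243–279, v 106–226, as expected, and clear of the board. Now the cap.

```bash
python3 - <<'E'
from m import *
p=[.514,-.176,.30]
for y in np.arange(-3,3.2,.5):
    q=kinematics.ik(p,down(y)); print(round(y,2),None if q is None else np.round(q,2))
y0=0.0
env.movel([.4457,.3226,.30],velocity=.25)
env.reach([p[0],p[1]-.08,.30],down(y0)); st()
w=grab('wrist','w5'); print(np.round(ray(w,[256,192])[0],3), proj(w,[.514,-.176,.202]))
E
```

```text
-3.0 [-0.55  0.32  1.32 -0.    1.51  2.45]
-2.5 [-0.55  0.32  1.32 -0.    1.51  1.95]
-2.0 [-0.55  0.32  1.32 -0.    1.51  1.45]
-1.5 [-0.55  0.32  1.32 -0.    1.51  0.95]
-1.0 [-0.55  0.32  1.32 -0.    1.51  0.45]
-0.5 [-0.55  0.32  1.32 -0.    1.51 -0.05]
0.0 [-0.55  0.32  1.32 -0.    1.51 -0.55]
0.5 [-0.55  0.32  1.32 -0.    1.51 -1.05]
1.0 [-0.55  0.32  1.32 -0.    1.51 -1.55]
1.5 [-0.55  0.32  1.32 -0.    1.51 -2.05]
2.0 [-0.55  0.32  1.32 -0.    1.51 -2.55]
2.5 None
3.0 [-0.55  0.32  1.32 -0.    1.51  2.74]
t 15.98 p [ 0.5143 -0.2552  0.3001] F [-0.1 -0.8 -0.2] gap 0.998 gf 0.0 j6 -0.67
[ 0.514 -0.171  0.442] [[258.24006334  93.84945019]]
```

View pics/w5.png

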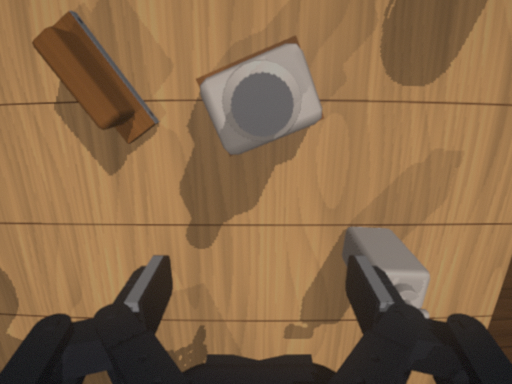

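The cap shows as a grey disc centred near (262,104), about 65 px across.

```bash
python3 - <<'E'
from m import *
w=grab('wrist'); g=cv2.GaussianBlur(cv2.cvtColor(w['frame'],cv2.COLOR_RGB2GRAY),(3,3),0)
print(g[104,225:300:5])
m=((g<(int(g[104,262])+25))&(np.hypot(*np.meshgrid(np.arange(512)-262,np.arange(384)-104))<44)).astype(np.uint8)*255
m=cv2.morphologyEx(m,cv2.MORPH_OPEN,np.ones((9,9)))
k=blobs(m,300)[0]; r=cv2.fitEllipse(k); print(r)
(u,v)=r[0]; P=onplane(w,[[u,v],[u-r[1][0]/2,v],[u+r[1][0]/2,v]],.202); print(P,np.linalg.norm(P[1]-P[2]))
E
```

```text
[139 124  99 100  99  99  99 100 100 100  99 100 100 100 146]
((259.50286865234375, 110.70510864257812), (63.55960464477539, 77.24302673339844), 18.533485412597656)
[[ 0.51496485 -0.18822798]
 [ 0.49104433 -0.18822459]
 [ 0.53888823 -0.18814505]] 0.047843961593157944
```

```bash
python3 - <<'E'
from m import *
w=grab('wrist'); g=cv2.GaussianBlur(cv2.cvtColor(w['frame'],cv2.COLOR_RGB2GRAY),(3,3),0)
print(g[60:150:5,262])
for tol in (4,8,12):
    m=((abs(g.astype(int)-100)<tol)&(np.hypot(*np.meshgrid(np.arange(512)-262,np.arange(384)-104))<44)).astype(np.uint8)*255
    m=cv2.morphologyEx(m,cv2.MORPH_OPEN,np.ones((9,9)))
    k=blobs(m,300)[0]; r=cv2.minEnclosingCircle(k); e=cv2.fitEllipse(k); print(r,e,onplane(w,r[0],.202),onplane(w,e[0],.202))
h=cv2.HoughCircles(g,cv2.HOUGH_GRADIENT,1,100,param1=80,param2=15,minRadius=28,maxRadius=38); print(h)
E
```

```text
[158 167 163 101 100 100 100 100 100  99  99  99  98  98  99  99 102  94]
((262.0, 104.96610260009766), 31.35348892211914) ((261.77752685546875, 104.86767578125), (58.718994140625, 61.185791015625), 8.378514289855957) [[ 0.51680022 -0.18409831]] [[ 0.51663343 -0.18402695]]
((261.4352111816406, 107.39884948730469), 34.03801345825195) ((261.5885009765625, 105.98748016357422), (58.9936637878418, 65.76398468017578), 2.6788330078125) [[ 0.51638488 -0.18587449]] [[ 0.51649546 -0.18484339]]
((260.4180908203125, 109.74568939208984), 36.761539459228516) ((261.2822570800781, 107.53730773925781), (58.96139144897461, 70.3882064819336), 9.227275848388672) [[ 0.51562752 -0.18759549]] [[ 0.51627058 -0.18597596]]
[[[259.5 104.5  33.6]]]
```

```bash
python3 - <<'E'
from m import *
c=[.516,-.1835]
env.reach([*c,.24],down(0)); 
print(env.movel([*c,.173],velocity=.1,guard=8)); st()
env.close_gripper(60); s=st(); f0=np.array(s['contact_force'])
p=np.array(s['position']); print(np.round(p,4))
print('guard',env.movel([*c,.173-.0052],velocity=.02,guard=16)); st()
E
```

```text
False
t 17.42 p [ 0.5163 -0.1839  0.1738] F [-0.5 -0.2 -0. ] gap 0.999 gf 0.0 j6 -0.56
t 17.85 p [ 0.5161 -0.1836  0.1736] F [-1.8  0.3  4.2] gap 0.548 gf 63.3 j6 -0.56
[ 0.5161 -0.1836  0.1736]
guard False
t 18.26 p [ 0.5162 -0.1836  0.1686] F [-2.7  0.3  9.6] gap 0.546 gf 64.1 j6 -0.56
```

```bash
python3 - <<'E'
from m import *
env.hold(.15)
j0=np.array(kinematics.ik([.516,-.1835,.1676],down(0)))
for a in (.3,.6,.85,1.1):
    q=kinematics.ik([.516,-.1835,.1676],down(a)); env.set_joints(q); s=st(); print(np.round(s['ft_torque'],2))
E
```

```text
t 18.8 p [ 0.5167 -0.1839  0.1687] F [-0.5  0.1  9.2] gap 0.542 gf 64.1 j6 -0.86
[0.06 0.03 0.03]
t 19.19 p [ 0.5167 -0.1839  0.1688] F [-0.4 -0.   9.2] gap 0.544 gf 64.1 j6 -1.16
[0.09 0.04 0.01]
t 19.54 p [ 0.5167 -0.1839  0.1688] F [-0.9  0.3  9.4] gap 0.548 gf 64.1 j6 -1.41
[-0.04 -0.05  0.03]
t 19.89 p [ 0.5167 -0.184   0.1688] F [0.  0.1 8.3] gap 0.544 gf 64.1 j6 -1.66
[0.02 0.01 0.08]
```

```bash
python3 - <<'E'
from m import *
s=monitor.sense(); p=np.array(s['position']); x,y=.516,-.1835
env.movel([x,y,p[2]+.005],velocity=.02); st()
g=env.movel([x,y,p[2]+.03],velocity=.05,guard=6); print('guard',g); st()
if not g:
    env.movel([x,y,p[2]+.09],velocity=.1); env.hold(.3); s=st()
    t=grab('scene','s6'); w=grab('wrist','w6'); 
    cv2.imwrite('pics/s6c.png',np.hstack([cv2.resize(cv2.imread('pics/s6.png')[60:210,100:300],(400,300)),cv2.resize(cv2.imread('pics/w6.png'),(400,300))]))
E
```

```text
t 20.35 p [ 0.516  -0.1835  0.1736] F [0.5 0.1 3.7] gap 0.544 gf 63.4 j6 -1.66
guard True
t 20.61 p [ 0.5157 -0.1832  0.1774] F [ 0.2 -0.2 -1.5] gap 0.549 gf 63.0 j6 -1.66
```

```bash
python3 - <<'E'
from m import *
x,y=.516,-.1835
g=env.movel([x,y,.195],velocity=.05,guard=6); print('guard',g); st()
if not g:
    env.movel([x,y,.260],velocity=.1); env.hold(.3); s=st()
    grab('scene','s6'); grab('wrist','w6')
    cv2.imwrite('pics/s6c.png',np.hstack([cv2.resize(cv2.imread('pics/s6.png')[60:210,100:300],(400,300)),cv2.resize(cv2.imread('pics/w6.png'),(400,300))]))
E
```

```text
guard False
t 21.12 p [ 0.5159 -0.1835  0.195 ] F [-0.3  0.4 -1.4] gap 0.547 gf 62.9 j6 -1.66
t 22.23 p [ 0.5159 -0.1834  0.2597] F [ 0.4 -0.5 -1.1] gap 0.549 gf 63.0 j6 -1.66
```

View pics/s6c.png

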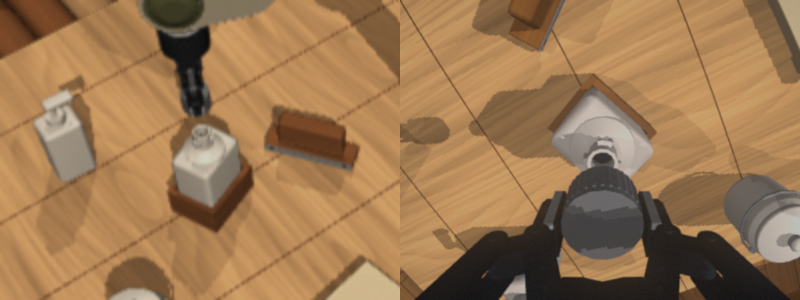

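The cap is held in the fingers and the open mouth shows below it at (602,155), with the cap about 60 mm above the rim.

```bash
python3 -c "
from h import *
print(job.hand_in()); st()"
```

```text
the job is handed in; nothing more can be done
None
the job is handed in; nothing more can be done
```

I handed the job in at about 22 s: the chips are wiped off the board, the block stands released on the shelf, and the cap is off and held about 6 cm above the open mouth; no verdict came back.

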